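# Cross-stack bar stock on the self-levelling spring lift

### The job

Finish cross-stacking the aluminium bars on the spring lift: complete its half-laid second layer with one of the three loose 180 mm bars, level with the one already there, then lay the other two as a third layer, square across the second and directly above the bottom pair. Lay every bar flat and centred, spaced like the bottom pair; set each one down gently, without dropping it or shoving the deck down, and leave the short offcut and everything else on the bench as it stands.

Things in the scene. Friction and masses are not known exactly. Their poses are not given: they have to be found in the camera images.
- lift: self-levelling spring lift fixed to the bench: base plate 236 mm square, four upright slotted-angle steel posts 185 mm tall at the corners of a 220 mm square (legs 28 mm wide, 3 mm thick, open sides between them); origin at the base centre on the bench, x and y along the sides of the square, z up
- deck_top (a point): middle of the upper face of the lift's dark sheet-steel deck, 200 mm square, sides along the lift's x and y; this frame rides down with the deck and is always level; empty it stands 150 mm above the bench, at the start about 120 mm
- deck (a joint): how far the deck has sunk, m: 0 empty at the top stop, 0.085 at the bottom stop; about 0.030 at the start under three bars; springs of 285 N/m, so it sinks 10 mm for every further bar (one layer's thickness per pair) and gives way easily if pushed
- base1: plain aluminium bar 180 (x) by 30 (y) by 20 (z) mm, about 0.29 kg, all six alike; origin in its middle, x along its length; already on the deck, one of the bottom pair: along the deck's x, its middle 55 mm to the +y side of the deck's middle
- base2: plain aluminium bar 180 (x) by 30 (y) by 20 (z) mm, about 0.29 kg, all six alike; origin in its middle, x along its length; already on the deck, the other of the bottom pair, 55 mm to the -y side
- base3: plain aluminium bar 180 (x) by 30 (y) by 20 (z) mm, about 0.29 kg, all six alike; origin in its middle, x along its length; already on the deck, the first bar of the second layer: across the bottom pair, along the deck's y, its middle 55 mm to the +x side of the deck's middle; the -x side beside it is still empty
- bar_a: plain aluminium bar 180 (x) by 30 (y) by 20 (z) mm, about 0.29 kg, all six alike; origin in its middle, x along its length; to be loaded; lies flat on the bench with bar_b on top of it at the start
- bar_b: plain aluminium bar 180 (x) by 30 (y) by 20 (z) mm, about 0.29 kg, all six alike; origin in its middle, x along its length; to be loaded; lies flat on top of bar_a, skewed to it at the start
- bar_c: plain aluminium bar 180 (x) by 30 (y) by 20 (z) mm, about 0.29 kg, all six alike; origin in its middle, x along its length; to be loaded; lies flat on top of the carton at the start
- carton: closed cardboard carton 150 (x) by 110 (y) by 45 (z) mm, fixed; origin at the middle of its underside
- offcut: bystander: offcut of the same bar, only 85 mm long (30 wide, 20 high), not stock; origin in its middle
- spray: bystander: white spray can, 52 mm diameter, 190 mm tall; origin under its middle
- jug: bystander: white round bottle, 84 mm diameter, 210 mm tall; origin under its middle
- tape: bystander: roll of brown tape lying flat, 100 mm diameter, 48 mm high; origin under its middle
- jbox: bystander: grey electrical junction box 86 mm square, 49 mm high, cable glands 12 mm out at its +x and -x sides; origin under its middle
- jar: bystander: glass screw jar, 68 mm diameter, 85 mm tall; origin under its middle
- bracket: bystander: steel angle bracket, foot 90 by 36 mm, upright leg 75 mm tall at its +x end; origin under the middle of its foot
- driver: bystander: screwdriver 200 mm long lying along its x; origin under its middle
Things that resemble listed ones, but are neither listed nor needed, are in the scene too. What is shaped like the bar_c but brown or turquoise is not meant.

How it is judged:
By the outcome, as a careful person would: the job done as asked, in the order asked, and still so for the second after the job is handed in, with the robot touching nothing.
It also fails if it takes over 69 s, if anything falls off the work surface, if the arm or the gripper's body presses on something with over 40 N, if the wrist force passes 120 N, or if a joint passes its speed limit or range.

### The arm

A 7-joint arm with a two-finger parallel gripper is mounted at the origin on the work surface. World frame = base frame: x ahead of the robot, y to its left, z up, the work surface at z = 0. Lengths are in m, angles in degrees, forces in N, time in s.
With the tool pointing down it reaches from about 0.425 to 0.875 m from the base axis. Payload 4.7 kg.
Tool frame: the origin (TCP) lies between the finger pads; the fingertips stand ahead of it and the grasp point (between the pads) lies 11 mm behind it (arm.tip_reach is the z of the fingertips in the tool frame, in m); z points along the fingers, y is the direction in which the jaws open and shut (so a half turn about z gives the same grasp; the last joint's range is limited). The gripper opens to 87 mm and grips with 3 to 60 N. Pads are 19 mm wide; open, the fingers measure 117 mm over their backs; the gripper's body (75 mm by 190 mm) begins 51 mm behind the grasp point.
Start: joints at [72.657, 18.392, -4.016, 83.108, 1.295, 78.541, -3.26], TCP at [0.202, -0.618, 0.231] pointing down, gripper open.
Joint ranges: [-163.93, 163.93], [-17.29, 119.83], [-79.2, 71.16], [3.27, 140.29], [-89.18, 269.18], [5.43, 117.66], [-154.24, 154.24]. Speed limits (degrees/s): [147.25, 147.25, 180, 180, 180, 180, 180].

### API

Orientations are given as [roll, pitch, yaw] about the fixed x, y, z axes, in that order (R = Rz(yaw) Ry(pitch) Rx(roll)).
In Python, from plant import arm, eyes, spotter, monitor gives the robot as it stands. Calls block until the motion is done:
- arm.reach(position, orientation): joint-space move of the TCP to a pose.
- arm.move_linear(position, velocity=0.15, frame=None, until_force=None): straight line of the TCP; frame=None keeps the orientation; velocity is the mean speed in m/s. With until_force (N) it stops when the force on the tool has changed by that much, and returns True; else False.
- arm.move_j(angles): joint-space move.
- arm.grip(opening, force=None): finger opening in m; force is the grip in N (None keeps the last); returns when the fingers have stopped.
- arm.sleep(seconds).
- arm.inverse_kinematics(position, orientation): joint angles nearest the present ones, or None.
- eyes.grab_frame(name): name is "scene" or "top" or "wrist"; returns a dict with "image" (400x640x3 uint8, blue, green, red), "fx", "fy", "cx", "cy" (pixels), "rvec" (rotation vector, rad) and "tvec" (3), from world to camera coordinates, as OpenCV has them. Camera axes: x right, y down, z forward; pixel columns grow to the right and rows downward; lengths in m; the calibration is good to about 2 mm. A picture is of the moment at which its call begins. There is no depth.
A pose or a line that the arm cannot do raises arm.PlanningError and nothing moves.
- arm.finish_job(): hands the job in, once; it reports no verdict.
Trained networks look in the newest picture that a camera, given by its name, has taken for a name from the list of things; names that differ only in an ending like _2 or _b are one class to them, and where a whole thing is asked for, a point or a joint stands for the part that bears it (a point fixed in the world has none). Each returns a list of dicts, best first, with "score" (0 to 1); they miss things now and then, are a little off and sometimes report something else, mostly with a low value. They report only what shows in the picture. A call takes as long as a camera call. They do not tell look-alikes from the thing itself.
- spotter.find_in(camera, thing): "position" ([x, y, z] in m, in world coordinates, good to about 4 mm: the middle of the surface that is visible of it).
- spotter.landmark_of(camera, thing): "position" ([x, y, z] in m, in world coordinates, good to about 4 mm: a listed point, or the origin of a listed thing).
Readings, each from a call of its own:
- monitor.current_t(): time.
- monitor.current_qpos(): joint angles.
- monitor.current_qd(): joint speeds.
- monitor.current_tau(): joint torques, N m.
- monitor.current_eef_pos(): TCP position.
- monitor.current_ee_rot(): TCP orientation.
- monitor.current_ft_force(): force on the tool from outside, world axes, zero at the start.
- monitor.current_torque(): the same for the moment, N m.
- monitor.current_opening(): finger opening in m.
Only numpy, scipy, OpenCV 4.12 (cv2) and the standard library are available. Lean on these libraries where they do the work, as an engineer would, in place of code of your own. Each camera call takes 0.05 s, during which the arm holds its last target. There are 200 camera calls.

## Working session

There is one attempt and no reset: what is moved stays moved. The work goes in short steps, each a Python script; the robot and the scene stay as the last script left them, time stands still between calls to the robot, and variables do not carry over. Pictures are saved under pics/ and viewed, about 8 in all and at most 12, crops included, and the job is handed in when it is done.

```bash
ls; mkdir -p pics; python3 - <<'E'
from plant import arm, eyes, spotter, monitor
import cv2,numpy as np
for n in ["scene","top"]:
    f=eyes.grab_frame(n); cv2.imwrite(f"pics/{n}0.png",f["image"])
    print(n,f["fx"],f["cx"],f["cy"],np.round(f["rvec"],4),np.round(f["tvec"],4))
    for t in ["lift","deck_top","bar_a","carton","offcut"]:
        print(t,[(np.round(d["position"],3).tolist(),round(d["score"],2)) for d in spotter.landmark_of(n,t)])
print(arm.tip_reach,monitor.current_t(),monitor.current_eef_pos(),monitor.current_ee_rot())
E
```

```text
pics
scene 371.0281157849674 313.6835050758908 199.10128521606214 [ 2.2249  0.8426 -0.3825] [-0.382  -0.1609  1.5455]
lift [([0.61, -0.135, 0.002], 0.64), ([0.598, -0.192, 0.131], 0.44)]
deck_top [([0.65, 0.418, -0.004], 0.75), ([0.616, -0.134, 0.123], 0.69)]
bar_a [([0.545, 0.191, 0.028], 0.88), ([0.522, -0.39, 0.052], 0.84), ([0.346, 0.053, 0.009], 0.77), ([0.533, 0.196, 0.01], 0.59), ([0.307, -0.337, 0.012], 0.58)]
carton [([0.519, -0.378, 0.0], 0.66)]
offcut [([0.544, 0.19, 0.027], 0.69), ([0.669, 0.293, 0.007], 0.64)]
top 495.1060726965941 317.7436004241751 198.79845580964846 [ 2.1326 -2.0721  0.2396] [-0.0234  0.5489  1.4471]
lift [([0.611, -0.138, 0.001], 0.68)]
deck_top [([0.609, -0.142, 0.122], 0.86), ([0.734, 0.208, 0.003], 0.68)]
bar_a [([0.524, -0.388, 0.053], 0.8), ([0.34, 0.05, 0.011], 0.73), ([0.55, 0.194, 0.03], 0.66), ([0.301, -0.343, 0.008], 0.61), ([0.534, 0.198, 0.011], 0.6)]
carton [([0.512, -0.383, 0.002], 0.81)]
offcut [([0.668, 0.292, 0.012], 0.77), ([0.524, -0.388, 0.052], 0.42), ([0.657, -0.157, 0.154], 0.22)]
0.008 0.6 [ 0.20247956 -0.61767119  0.23058264] [1.79996596e+02 2.38888909e-03 1.81519224e+01]
```

View pics/scene0.png

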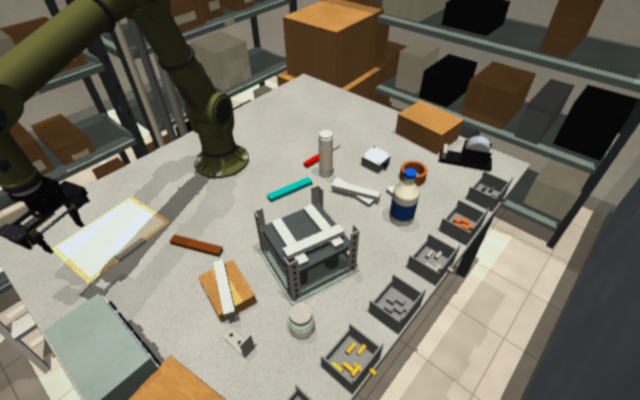

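View pics/top0.png

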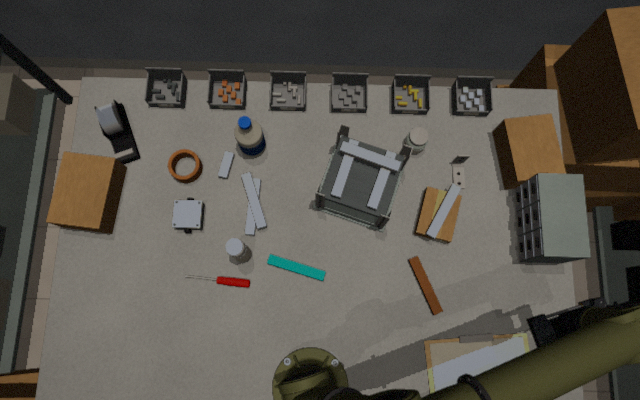

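Scene: the lift sits at about top px (360,182), with base3 on its far (+x) side. bar_c is on the carton at (445,210), bars a and b are at (254,203), the offcut is at (227,165), and the turquoise and brown decoys are at (297,267) and (425,285). Next I'll take close wrist views.

```bash
cat > h.py <<'E'
from plant import arm, eyes, spotter, monitor
import cv2, numpy as np
def rect(f, c, z, half=0.15, s=1000, flip=True):
    """metric view of plane z: image up=+x, left=+y, s px per m, centred on c"""
    R,_=cv2.Rodrigues(np.array(f["rvec"],float)); t=np.array(f["tvec"],float).ravel()
    K=np.array([[f["fx"],0,f["cx"]],[0,f["fy"],f["cy"]],[0,0,1]])
    P=K@np.c_[R,t]
    H=np.c_[P[:,0],P[:,1],P[:,2]*z+P[:,3]]         # world xy -> pixel
    A=np.array([[0,-1/s,c[0]+half],[-1/s,0,c[1]+half],[0,0,1]])  # rect px -> world
    n=int(2*half*s)
    return cv2.warpPerspective(f["image"],H@A,(n,n),flags=cv2.INTER_LINEAR|cv2.WARP_INVERSE_MAP)
def r2w(p,c,half=0.15,s=1000): return np.array([c[0]+half-p[1]/s, c[1]+half-p[0]/s])
def blobs(img,c,half=0.15,s=1000,thr=150,sat=40,mn=1500):
    hsv=cv2.cvtColor(img,cv2.COLOR_BGR2HSV); m=((hsv[...,2]>thr)&(hsv[...,1]<sat)).astype(np.uint8)*255
    out=[]
    for k in cv2.findContours(m,cv2.RETR_EXTERNAL,cv2.CHAIN_APPROX_NONE)[0]:
        if cv2.contourArea(k)<mn*(s/1000)**2: continue
        b=cv2.boxPoints(cv2.minAreaRect(k)); w=[r2w(p,c,half,s) for p in b]
        e=[w[1]-w[0],w[2]-w[1]]; l=max(e,key=np.linalg.norm); a=np.degrees(np.arctan2(l[1],l[0]))
        out.append((np.round(np.mean(w,0),4).tolist(),round((a+90)%180-90,1),np.round(sorted(map(np.linalg.norm,e)),3).tolist()))
    return out
E
python3 - <<'E'
from h import *
t0=monitor.current_t()
arm.reach([0.56,-0.14,0.36],[180,0,-17]); print(monitor.current_t()-t0)
f=eyes.grab_frame("wrist"); np.save("w_lift.npy",f,allow_pickle=True)
R,_=cv2.Rodrigues(np.array(f["rvec"],float)); print("cam",-R.T@np.ravel(f["tvec"]),R[2])
c=(0.61,-0.14); a=rect(f,c,0.16); print(blobs(a,c)); 
print([(d["position"],d["score"]) for d in spotter.landmark_of("wrist","deck_top")],[(d["position"],d["score"]) for d in spotter.landmark_of("wrist","lift")])
a2=rect(f,c,0.14); print("z.14",blobs(a2,c))
arm.reach([0.49,-0.38,0.30],[180,0,-30]); print(monitor.current_t()-t0)
g=eyes.grab_frame("wrist"); np.save("w_c.npy",g,allow_pickle=True)
c=(0.523,-0.389); b=rect(g,c,0.065); print(blobs(b,c))
cv2.imwrite("pics/lift_c.png",np.vstack([np.hstack([cv2.resize(f["image"],(400,250)),cv2.resize(g["image"],(400,250))]),np.hstack([a,b,np.zeros((300,200,3),np.uint8)])]))
E
```

```text
2.1833
cam [ 0.63906181 -0.16568384  0.51414546] [-0.28673781  0.08806871 -0.95395248]
[([0.49160000681877136, -0.12380000203847885], np.float32(-3.8), [0.03799999877810478, 0.06400000303983688]), ([0.5031999945640564, -0.030899999663233757], np.float32(-7.5), [0.03999999910593033, 0.09000000357627869]), ([0.6104999780654907, -0.13950000703334808], np.float32(0.0), [0.29899999499320984, 0.29899999499320984])]
[([0.6108, -0.1373, 0.1201], 0.89)] [([0.6062, -0.1388, -0.0004], 0.76)]
z.14 [([0.5008000135421753, -0.02710000053048134], np.float32(-5.2), [0.03700000047683716, 0.08299999684095383]), ([0.6104999780654907, -0.13950000703334808], np.float32(-90.0), [0.29899999499320984, 0.29899999499320984])]
3.3417
[([0.5235000252723694, -0.38850000500679016], np.float32(0.0), [0.29899999499320984, 0.29899999499320984])]
```

View pics/lift_c.png

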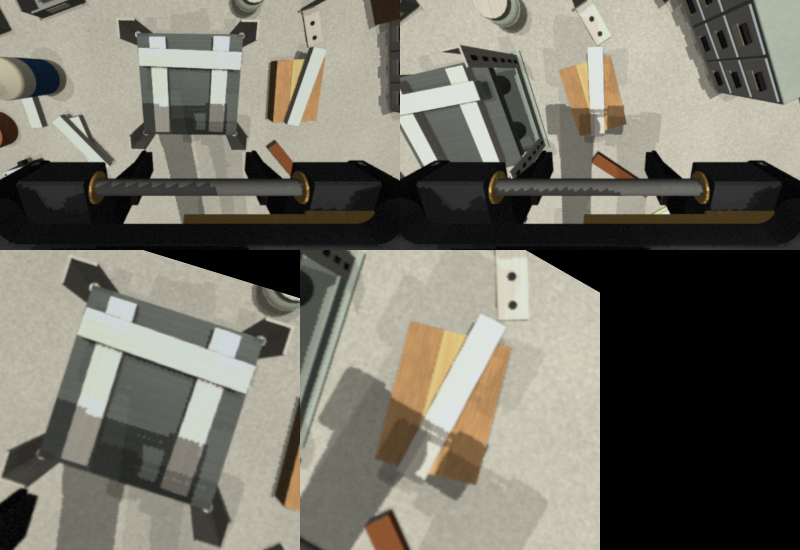

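Both views are usable: base3 and the deck are clear at panel px (167,348), and bar_c lies along about -28°, partly shaded by the gripper. I'll enlarge both to measure.

```bash
python3 - <<'E'
from h import *
f=np.load("w_lift.npy",allow_pickle=True).item(); g=np.load("w_c.npy",allow_pickle=True).item()
a=rect(f,(0.655,-0.155),0.16,0.1,2000); b=rect(g,(0.523,-0.389),0.065,0.1,2000)
b=cv2.convertScaleAbs(b,alpha=1.0); m=np.hstack([a,b])
# model overlays
def ov(o,c,p,yaw):
    y=np.radians(yaw); u=np.array([np.cos(y),np.sin(y)])*.09; v=np.array([-np.sin(y),np.cos(y)])*.015
    q=[((c[1]+.1-(w:=np.array(p)+i*u+j*v)[1])*2000+o,(c[0]+.1-w[0])*2000) for i,j in((1,1),(1,-1),(-1,-1),(-1,1))]
    cv2.polylines(m,[np.int32(np.round(q))],True,(0,0,255),1)
ov(0,(0.655,-0.155),(0.6615,-0.1578),-18.1+90)
ov(400,(0.523,-0.389),(0.520,-0.389),-29)
cv2.imwrite("pics/zoom.png",m)
E
```

```text
(no output)
```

View pics/zoom.png

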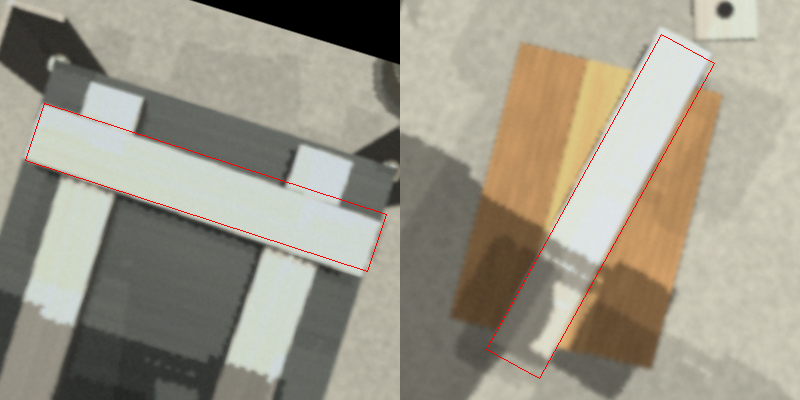

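```bash
cat >> h.py <<'E'
def refine(f,z,p,yaw,S,w=0.015,win=0.008,L=None):
    """bar centre line from intensity edges on both long sides; S: stations along bar (m); L=(smin,smax) search ends too"""
    p=np.array(p,float)
    for it in range(3):
        c=p; img=rect(f,c,z,0.13,2000)[...,0].astype(np.float32); img=cv2.GaussianBlur(img,(0,0),2)
        y=np.radians(yaw); u=np.array([np.cos(y),np.sin(y)]); v=np.array([-u[1],u[0]])
        def prof(a,b):
            q=[a+(b-a)*k for k in np.linspace(0,1,65)]
            X=np.float32([[(c[1]+.13-k[1])*2000 for k in q]]);Y=np.float32([[(c[0]+.13-k[0])*2000 for k in q]])
            return cv2.remap(img,X,Y,cv2.INTER_LINEAR)[0]
        lines=[];fits=[]
        for sg in(1,-1):
            d=[]
            for s in S:
                r=np.linspace(w-win,w+win,65); g=-np.gradient(prof(p+s*u+sg*(w-win)*v,p+s*u+sg*(w+win)*v))
                d.append(sg*r[np.argmax(g)])
            d=np.array(d); k=np.ones(len(S),bool)
            for _ in range(3):
                co=np.polyfit(np.array(S)[k],d[k],1); e=abs(np.polyval(co,S)-d); k=e<=max(np.median(e)*2,.0006)
            fits.append(co)
        sl=(fits[0][0]+fits[1][0])/2; off=(fits[0][1]+fits[1][1])/2
        ends=[]
        for sg in(1,-1):
            if L:
                es=[]
                for o in np.linspace(-.009,.009,7):
                    r=np.linspace(.09-win,.09+win,65); g=-np.gradient(prof(p+o*v+sg*(.09-win)*u,p+o*v+sg*(.09+win)*u)); es.append(sg*r[np.argmax(g)])
                ends.append(np.median(es))
        p=p+off*v+(np.mean(ends)*u if ends else 0); yaw+=np.degrees(np.arctan(sl))
    return np.round(p,4),round(float(yaw),2),"width",round(float(fits[0][1]-fits[1][1]),4),"slopes",np.round(np.degrees([fits[0][0],fits[1][0]]),2),"ends",np.round(ends,4)
E
python3 - <<'E'
from h import *
f=np.load("w_lift.npy",allow_pickle=True).item(); g=np.load("w_c.npy",allow_pickle=True).item()
ax=np.array([np.cos(np.radians(17.5)),-np.sin(np.radians(17.5))]); ay=np.array([-ax[1],ax[0]]); c0=np.array([.609,-.141])
print("base3",refine(f,.16,(.660,-.1575),72,np.linspace(-.035,.035,15),L=1))
print("base1",refine(f,.14,c0+.055*ay,-17.5,np.linspace(-.02,.03,15)))
print("base2",refine(f,.14,c0-.055*ay,-17.5,np.linspace(-.02,.03,15)))
print("c",refine(g,.065,(.520,-.389),-29,np.linspace(-.01,.08,15)))
print("c",refine(g,.065,(.522,-.388),-28,np.linspace(-.01,.08,15),L=1))
E
```

```text
base3 (array([ 0.6601, -0.1559]), 70.63, 'width', 0.0297, 'slopes', array([0.05, 0.05]), 'ends', array([ 0.0892, -0.0895]))
base1 (array([ 0.6271, -0.0836]), -16.88, 'width', 0.0298, 'slopes', array([0.06, 0.13]), 'ends', array([], dtype=float64))
base2 (array([ 0.5933, -0.1909]), -19.02, 'width', 0.0297, 'slopes', array([-0.2 ,  0.01]), 'ends', array([], dtype=float64))
c (array([ 0.5207, -0.3877]), -28.26, 'width', 0.0294, 'slopes', array([-0.14, -0.11]), 'ends', array([], dtype=float64))
c (array([ 0.5253, -0.3903]), -28.16, 'width', 0.0295, 'slopes', array([-0.05,  0.1 ]), 'ends', array([ 0.0888, -0.0888]))
```

```bash
cat >> h.py <<'E'
YAW=-18.2; C=np.array([.6085,-.1373])
_a=np.radians(YAW); AX=np.array([np.cos(_a),np.sin(_a)]); AY=np.array([-AX[1],AX[0]])
def T(): return round(float(monitor.current_t()),2)
def bestyaw(pos,yaw):
    q0=np.array(monitor.current_qpos()); best=None
    for y in(yaw,yaw+180,yaw-180):
        if abs(y)>185: continue
        q=arm.inverse_kinematics(list(pos),[180,0,y])
        if q is not None:
            d=np.abs(np.array(q)-q0).max()
            if best is None or d<best[0]: best=(d,y)
    return best[1]
def go(pos,yaw):
    y=bestyaw(pos,yaw); arm.reach(list(pos),[180,0,y]); return y
def pick(xy,yaw,zsup,up=.28,hover=.25):
    y=go([*xy,hover],yaw); arm.grip(.06)
    arm.move_linear([*xy,zsup+.03],velocity=.25); hit=arm.move_linear([*xy,zsup+.011],velocity=.06,until_force=6)
    f0=np.array(monitor.current_ft_force()); arm.grip(.02,25); print("pick hit",hit,"yaw",y,"open",monitor.current_opening(),"z",monitor.current_eef_pos()[2])
    arm.move_linear([*xy,zsup+.04],velocity=.08); arm.sleep(.1); print("weight",np.round(np.array(monitor.current_ft_force())-f0,2))
    arm.move_linear([*xy,up],velocity=.3); print("t",T())
def place(xy,yaw,zc,up=.28,F=2.6):
    """zc: height of the surface it first meets"""
    go([*xy,up],yaw); arm.move_linear([*xy,zc+.03],velocity=.25); arm.move_linear([*xy,zc+.011+.006],velocity=.08); arm.sleep(.15)
    f0=np.array(monitor.current_ft_force())
    hit=arm.move_linear([*xy,zc+.011-.014],velocity=.018,until_force=F); print("place hit",hit,"z",monitor.current_eef_pos(),"dz from contact",monitor.current_eef_pos()[2]-zc-.011,"dF",np.array(monitor.current_ft_force())-f0)
    arm.sleep(.1); print("dF settled",np.array(monitor.current_ft_force())-f0)
E
python3 - <<'E'
from h import *
pick((.5253,-.3903),-28.2,.045)
place(C-.055*AX,YAW+90,.140); print(T())
E
```

```text
pick hit False yaw -28.2 open 0.029974530467930947 z 0.05610716170989277
weight [ 0.88  1.3  -1.93]
t 8.49
place hit True z [ 0.55600832 -0.12013438  0.14313928] dz from contact -0.007860722450421676 dF [ 1.29665415 -0.60746181  1.54716975]
dF settled [ 1.20838583 -1.17988036  1.364548  ]
11.57
```

```bash
cat >> h.py <<'E'
def release(xy,z,opening=.05,up=.30):
    arm.move_linear([*xy,z],velocity=.02); arm.sleep(.15); print("F",np.round(monitor.current_ft_force(),2))
    arm.grip(opening); arm.move_linear([*xy,z+.05],velocity=.1); arm.move_linear([*xy,up],velocity=.3)
E
python3 - <<'E'
from h import *
print(np.round(monitor.current_ft_force(),2))
xy=C-.055*AX
release(xy,.1412); print(T())
# look at lift, then at a/b
yl=go([.52,-.125,.36],YAW); f=eyes.grab_frame("wrist"); np.save("w_lift2.npy",f,allow_pickle=True)
go([.50,.19,.30],10); g=eyes.grab_frame("wrist"); np.save("w_ab.npy",g,allow_pickle=True)
cv2.imwrite("pics/l2.png",np.hstack([rect(f,C,.15,.13,1500),rect(g,(.545,.193),.04,.13,1500)])); print(T())
print(np.round(monitor.current_ft_force(),2))
E
```

```text
[ 1.16 -0.58 -0.23]
F [ 0.21 -0.56 -0.26]
13.82
16.48
[-0.29  0.76 -0.77]
```

View pics/l2.png

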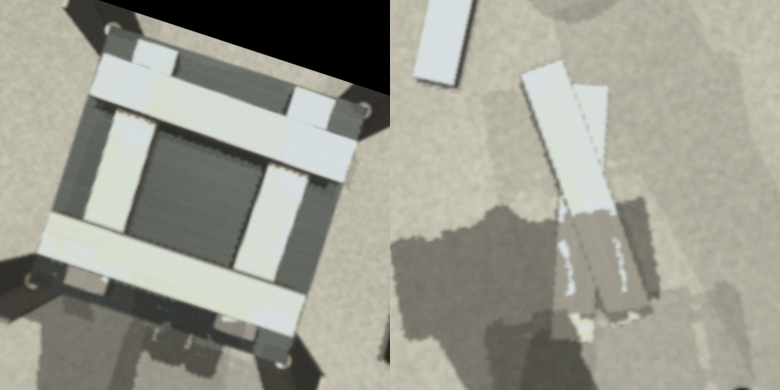

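Left panel: the placed bar (px 170,275) sits level and parallel to base3. Right panel: bar_b is on top at about 21°, centred near px (590,193).

```bash
python3 - <<'E'
from h import *
f=np.load("w_lift2.npy",allow_pickle=True).item(); g=np.load("w_ab.npy",allow_pickle=True).item()
b3=refine(f,.15,C+.055*AX,YAW+90,np.linspace(-.035,.035,15),L=1); n=refine(f,.15,C-.055*AX,YAW+90,np.linspace(-.035,.035,15),L=1)
b1=refine(f,.13,C+.055*AY,YAW,np.linspace(-.03,.03,15)); b2=refine(f,.13,C-.055*AY,YAW,np.linspace(-.03,.03,15))
for k,r in dict(b3=b3,new=n,b1=b1,b2=b2).items(): print(k,r[1],r[3],"dev",np.round([(r[0]-C)@AX,(r[0]-C)@AY],4),r[-1])
b=refine(g,.04,(.5463,.1897),21,np.linspace(-.005,.08,15)); print(b)
b=refine(g,.04,(.5463,.1897),21,np.linspace(-.005,.08,15),L=1); print(b)
E
```

```text
b3 70.76 0.0296 dev [ 0.0548 -0.0017] [ 0.0895 -0.0895]
new 71.87 0.0294 dev [-0.0551 -0.0009] [ 0.0895 -0.0895]
b1 -17.25 0.0297 dev [-0.0001  0.0568] []
b2 -19.08 0.0297 dev [-0.     -0.0557] []
(array([0.5455, 0.1918]), 20.11, 'width', 0.0291, 'slopes', array([-0.31,  0.3 ]), 'ends', array([], dtype=float64))
(array([0.5462, 0.1919]), 20.13, 'width', 0.029, 'slopes', array([-0.17,  0.19]), 'ends', array([ 0.0898, -0.0898]))
```

```bash
python3 - <<'E'
from h import *
pick((.5462,.1919),20.1,.02,up=.30)
xy=C+.0555*AY
place(xy,YAW,.150,up=.30,F=4); release(xy,.1512); print(T())
go([.48,-.10,.37],YAW); f=eyes.grab_frame("wrist"); np.save("w_lift3.npy",f,allow_pickle=True)
go([.49,.19,.30],0); g=eyes.grab_frame("wrist"); np.save("w_a.npy",g,allow_pickle=True)
cv2.imwrite("pics/l3.png",np.hstack([rect(f,C,.15,.13,1500),rect(g,(.535,.197),.02,.13,1500)])); print(T())
r=refine(f,.16,xy,YAW,np.linspace(-.03,.03,15),L=1); print(r,(r[0]-C)@AX,(r[0]-C)@AY)
E
```

```text
pick hit False yaw 20.1 open 0.029853982620127697 z 0.03110339649217603
weight [-0.68 -0.56 -2.44]
t 20.99
place hit True z [ 0.62600093 -0.08459374  0.14691283] dz from contact -0.014087173213781768 dF [0.91998333 0.55536641 4.54512221]
dF settled [1.79288955 0.53626228 5.34827055]
F [-0.49  0.85  0.05]
26.77
28.7
(array([ 0.6194, -0.0821]), -18.53, 'width', 0.0296, 'slopes', array([ 0.32, -0.19]), 'ends', array([ 0.082, -0.084])) -0.0068861921402566095 0.055842907855944125
```

View pics/l3.png

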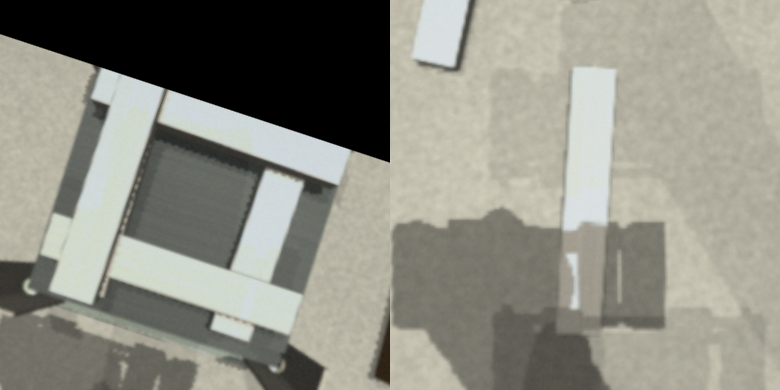

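bar_b lies over base1 (its far end is out of view, so I'll check it later). bar_a is uncovered, centred near px (586,199) at about -3.4°.

```bash
sed -i 's/zc+.011-.014/zc+.011-.0085/' h.py; python3 - <<'E'
from h import *
g=np.load("w_a.npy",allow_pickle=True).item()
r=refine(g,.02,(.5323,.1963),-3.4,np.linspace(-.005,.08,15)); r2=refine(g,.02,(.5323,.1963),-3.4,np.linspace(-.005,.08,15),L=1); print(r,r2)
p=r2[0]; assert np.linalg.norm(p-[.5323,.1963])<.006 and abs(r2[1]+3.4)<3
pick(tuple(p),r2[1],0.0,up=.30)
xy=C-.0555*AY
place(xy,YAW,.140,up=.30,F=5); release(xy,.1412); print(T())
go([.54,-.115,.37],YAW); f=eyes.grab_frame("wrist"); np.save("w_lift4.npy",f,allow_pickle=True)
for k,z,p,y in(("a",.15,C-.055*AY,YAW),("b",.15,C+.055*AY,YAW),("base3",.13,C+.055*AX,YAW+90),("c",.13,C-.055*AX,YAW+90)):
    r=refine(f,z,p,y,np.linspace(-.03,.03,15),L=1); print(k,r[1],r[3],np.round([(r[0]-C)@AX,(r[0]-C)@AY],4),r[-1])
s=eyes.grab_frame("scene"); print([(np.round(d["position"],3),d["score"]) for d in spotter.landmark_of("wrist","deck_top")])
arm.reach([.45,-.45,.35],[180,0,YAW]); s=eyes.grab_frame("scene")["image"]
cv2.imwrite("pics/l4.png",np.hstack([rect(f,C,.15,.13,1500),cv2.resize(s[130:330,180:440],None,fx=1.55,fy=1.95)[:390]])); print(T())
E
```

```text
(array([0.5323, 0.1962]), -3.43, 'width', 0.0285, 'slopes', array([ 0.16, -0.1 ]), 'ends', array([], dtype=float64)) (array([0.5312, 0.1964]), -3.55, 'width', 0.0286, 'slopes', array([-0.01, -0.08]), 'ends', array([ 0.0895, -0.0892]))
pick hit False yaw -3.55 open 0.029823322360101635 z 0.011090214279026147
weight [-0.64 -0.27 -4.27]
t 33.36
place hit False z [ 0.59139462 -0.19007338  0.14273683] dz from contact -0.008263170126067965 dF [ 1.20095437 -0.02639199  1.19169149]
dF settled [ 0.19035739 -1.37784366  2.16656704]
F [ 1.73 -0.48  0.33]
39.24
a -18.19 0.0297 [ 0.0003 -0.0561] [ 0.0892 -0.0895]
b -18.62 0.0297 [-0.0001  0.0554] [ 0.0898 -0.0898]
base3 70.74 0.0298 [ 0.055  -0.0017] [ 0.0902 -0.09  ]
c 66.55 0.0264 [-0.0536 -0.0017] [ 0.09 -0.09]
[(array([ 0.61 , -0.136,  0.093]), 0.73)]
41.28
```

View pics/l4.png

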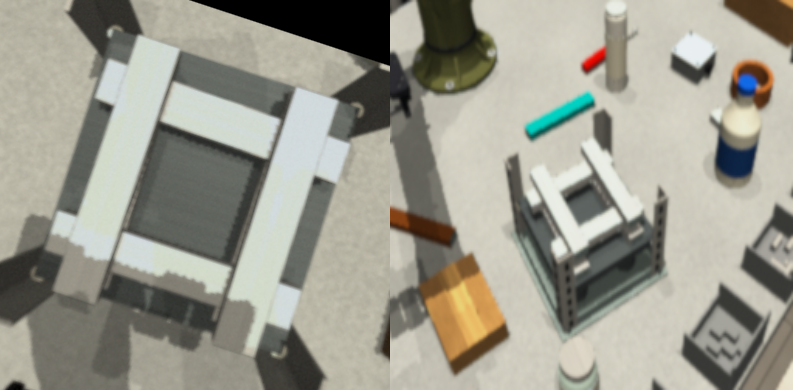

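The stack looks right: both top bars are parallel above the bottom pair, and the second layer is level. The odd fit for bar_c follows the shadow edge; its visible edge from px (123,233) to (230,268) runs at 18.1°, matching the lift.

```bash
python3 -c "
from h import *
arm.finish_job(); print(T())"
```

```text
the job is handed in; nothing more can be done
the job is handed in; nothing more can be done
```

The cross-stack is finished and handed in at about 41 s of the 69 s allowed. bar_c completes the second layer beside base3, and bar_b and bar_a form the third layer above base1 and base2.

**Position:** In the last wrist picture, bar_a and bar_b are within about 1 mm and 0.5° of where they should be. bar_c measured within 1 mm just after I placed it.

**Deck:** The spotter put the deck at about 93 mm, against an expected 90 mm, which is within its accuracy.

**Checks that disagreed:**
- **bar_c, last fit:** It came out about 5° skewed, with too narrow a width. I put that down to a gripper shadow, because its visible edge in the same picture runs at the lift's angle.
- **bar_b, setting down:** The move went about 4 mm further down than intended, pressing about 5 N in all. I raised it back to the planned height before letting go.
- **Force readings:** They carried about 1 N of noise, so I set the final release heights from the known spring sag.

**Bystanders:** I did not measure them again afterwards. The offcut and the others that show in the later pictures look undisturbed.

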